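# Set four motors out on their matching test plates

### The arm

A 6-joint arm with a two-finger parallel gripper is mounted at the origin on the work surface. World frame = base frame: x ahead of the robot, y to its left, z up, the work surface at z = 0. Lengths are in m, angles in degrees, forces in N, time in s.
With the tool pointing down it reaches from about 0.25 to 0.8 m from the base axis. Payload 8.5 kg.
Tool frame: the origin (TCP) lies midway between the tips of the shut fingers; the grasp point (between the pads) lies 19 mm behind it; z points along the fingers, y is the line along which they close (so a half turn about z gives the same grasp; the last joint's range is limited). The gripper opens to 85 mm and grips with 20 to 120 N. Pads are 22 mm wide; open, the fingers measure 114 mm over their backs; the gripper's body (76 mm by 85 mm) begins 54 mm behind the grasp point. The pads swing forward as they close: fully open they stand 13 mm farther back than shut.
Start: joints at [71.047, 13.648, -0.773, 75.585, 0, 90], TCP at [0.171, 0.496, 0.231] pointing down, gripper open.
Joint ranges: [-152.45, 152.45], [-59.26, 108.67], [-65.41, 83.53], [-104.44, 129.93], [-82.83, 76.93], [-180, 180]. Speed limits (degrees/s): [127.2, 127.2, 159.86, 180, 180, 180].

### API

Orientations are given as a 3x3 rotation matrix whose columns are the frame's x, y, z axes.
In Python, from plant import arm gives the robot as it stands.
- The arm moves only by the tool servo_tool, never from a script. Its argument "series" is a list of rows, each a list of 3 entries, a list of its own where there are three numbers: the shift along the world's x, y, z in cm, then the turn, a rotation vector about the world's x, y, z in degrees, then the opening, from 0 (shut) to 1 (fully open). In form: [[[tx, ty, tz], [rx, ry, rz], fingers], ...]. A call has 1 to 20 rows; each row shifts and turns the commanded pose from where the row before left it; what a row does not reach is not made up. A row lasts 1/10 s, in which the tool goes at most 50 mm and 8.59 degrees, less where a joint would pass 70% of its speed; a pose out of reach is approached as far as the arm can. A call is refused whole if a number of a shift passes 5 or a number of a turn 8.59, either way. A call with a gripper value outside its range is refused whole. The fingers move at their own pace and stop on an object; "newtons" is the grip in N (left out, the last holds). Time passes only in rows, so rows that do not move let the fingers close. It gives the time, the measured TCP pose, the force, the opening and the grip force at its end, in the units of the state.
- arm.observe(): the state, without advancing time (a new reading comes with each control period).
- arm.camera(name): name is "scene" or "top" or "wrist"; returns a dict with "frame" (400x640x3 uint8, blue, green, red), "depth" (400x640 float32, m along the optical axis (not along the pixel's ray), 0 where there is no reading), "camera_matrix" (3x3 intrinsics, pixels), "R" (3x3) and "t" (3): a world point X has camera coordinates R X + t. Camera axes: x right, y down, z forward; pixel columns grow to the right and rows downward; lengths in m; the calibration is good to about 2 mm. A picture is of the moment at which its call begins.
- arm.finish_job(): hands the job in; it is judged then, once.
The state is a dict: "time": time; "q": joint angles; "joint_velocities": joint speeds; "tau": joint torques, N m; "ee_pos": TCP position; "tool_rot": TCP orientation; "contact_force": force on the tool from outside, world axes, zero at the start; "ft_torque": the same for the moment, N m; "width": finger opening in m; "gripper_force": force on a finger pad.
Only numpy, scipy, OpenCV 4.12 (cv2) and the standard library are available. Lean on these libraries where they do the work, as an engineer would, in place of code of your own. Each camera call takes 0.05 s, during which the arm holds its last target. There are 200 camera calls.

### The job

Set the four electric motors out for the next test run: stand each one, shaft up, on the plate whose black outline has its shape and size, inside the outline and, for the square motors, lined up with its edges. Set each motor down rather than dropping or flinging it, and leave the torque sensor and the shaft coupling that stand among them where they are.

Things in the scene. Friction and masses are not known exactly. Their poses are not given: they have to be found in the camera images.
- square_large_center (a point): Large square electric motor, dark steel with aluminium end caps, square block 57 x 57 mm and 50 mm tall (about 0.2 to 0.7 kg), standing on the bench with a thin 6 mm shaft (12 mm long) pointing up from its top; the point is the body's centre, 25 mm above its underside; z up along the shaft, x and y square to the side faces (a quarter turn looks the same).
- plate_square_large_top (a point): Fixed aluminium plate 88 x 88 mm, 4 mm thick, with a black rubber square 69 x 69 mm, flush in its middle: the outline for the large square motor, 6 mm larger than it all round. The point is the centre of the plate's top face, 4 mm above the bench; z up, x and y along the plate's edges and the square's edges.
- square_small_center (a point): Small square electric motor, dark steel with aluminium end caps, square block 42 x 42 mm and 40 mm tall (about 0.2 to 0.7 kg), standing on the bench with a thin 6 mm shaft (12 mm long) pointing up from its top; the point is the body's centre, 20 mm above its underside; z up along the shaft, x and y square to the side faces (a quarter turn looks the same).
- plate_square_small_top (a point): Fixed aluminium plate 88 x 88 mm, 4 mm thick, with a black rubber square 54 x 54 mm, flush in its middle: the outline for the small square motor, 6 mm larger than it all round. The point is the centre of the plate's top face, 4 mm above the bench; z up, x and y along the plate's edges and the square's edges.
- round_large_center (a point): Flat wide round electric motor, bare steel disc 64 mm in diameter and 28 mm tall (about 0.2 to 0.7 kg), standing on the bench with a thin 6 mm shaft (12 mm long) pointing up from its top; the point is the body's centre, 14 mm above its underside; z up along the shaft; it looks the same at any yaw.
- plate_round_large_top (a point): Fixed aluminium plate 88 x 88 mm, 4 mm thick, with a black rubber disc 76 mm in diameter, flush in its middle: the outline for the large round motor, 6 mm larger than it all round. The point is the centre of the plate's top face, 4 mm above the bench; z up, x and y along the plate's edges.
- round_small_center (a point): Slim round electric motor, bare steel can 37 mm in diameter and 55 mm tall (about 0.2 to 0.7 kg), standing on the bench with a thin 6 mm shaft (12 mm long) pointing up from its top; the point is the body's centre, 27.5 mm above its underside; z up along the shaft; it looks the same at any yaw.
- plate_round_small_top (a point): Fixed aluminium plate 88 x 88 mm, 4 mm thick, with a black rubber disc 49 mm in diameter, flush in its middle: the outline for the small round motor, 6 mm larger than it all round. The point is the centre of the plate's top face, 4 mm above the bench; z up, x and y along the plate's edges.
- torque_sensor_center (a point): Bystander: torque sensor, loose aluminium block 56 x 34 x 40 mm with a 6 mm black cap on top and a 12 mm thick shaft stub, 18 mm long, out of each end along its x; the point is the block's centre, 20 mm above the bench. Not to be disturbed.
- coupling_center (a point): Bystander: shaft coupling standing on end, loose aluminium cylinder 25 mm in diameter and 32 mm tall with a black waist and no shaft; the point is its centre, 16 mm above the bench. Not to be disturbed.
Mind the look-alikes: they are no part of the job. Leave any green or purple look-alike of the part that bears round_large_center alone.

How it is judged (in metres and radians):
At the end, for the whole second after the job is handed in: Each motor stands upright (within 0.1 rad) on its own plate, its centre within 11 mm of the plate's centre, the square motors turned within 0.25 rad of the outline's edges (any quarter turn), all released and at rest; torque sensor and coupling within 15 mm of where they were (horizontal distance between square_large_center and plate_square_large_top below 0.011 m and z of square_large_center in the frame of plate_square_large_top between 0.021 and 0.029 m and angle between each of square_large_center, square_small_center, round_large_center, round_small_center's own z axis and vertical below 0.1 rad and linear speed of each of square_large, square_small, round_large, round_small below 0.02 m/s and contact force between the fingers and square_large below 0.1 N and (angle between the x axis of square_large_center and the x axis of plate_square_large_top, either way round below 0.25 rad or angle between the x axis of square_large_center and the y axis of plate_square_large_top, either way round below 0.25 rad) and horizontal distance between square_small_center and plate_square_small_top below 0.011 m and z of square_small_center in the frame of plate_square_small_top between 0.016 and 0.024 m and contact force between the fingers and square_small below 0.1 N and (angle between the x axis of square_small_center and the x axis of plate_square_small_top, either way round below 0.25 rad or angle between the x axis of square_small_center and the y axis of plate_square_small_top, either way round below 0.25 rad) and horizontal distance between round_large_center and plate_round_large_top below 0.011 m and z of round_large_center in the frame of plate_round_large_top between 0.01 and 0.018 m and contact force between the fingers and round_large below 0.1 N and horizontal distance between round_small_center and plate_round_small_top below 0.011 m and z of round_small_center in the frame of plate_round_small_top between 0.0235 and 0.0315 m and contact force between the fingers and round_small below 0.1 N and distance of each of torque_sensor_center, coupling_center from where it was at the start of the episode below 0.015 m); the robot touches nothing.
It fails at once if a motor is dropped or flung (moves faster than 0.5 m/s while no finger touches it) ((linear speed of square_large above 0.5 m/s and contact force between the fingers and square_large below 0.05 N) or (linear speed of square_small above 0.5 m/s and contact force between the fingers and square_small below 0.05 N) or (linear speed of round_large above 0.5 m/s and contact force between the fingers and round_large below 0.05 N) or (linear speed of round_small above 0.5 m/s and contact force between the fingers and round_small below 0.05 N)).
It fails at once if the torque sensor or the coupling is disturbed (moved by more than 15 mm) (distance of any of torque_sensor_center, coupling_center from where it was at the start of the episode above 0.015 m).
It also fails if it takes over 115 s, if anything falls off the work surface, if the arm or the gripper's body presses on something with over 40 N, if the wrist force passes 120 N, or if a joint passes its speed limit or range.

## Working session

There is one attempt and no reset: what is moved stays moved. The work goes in short steps, Python scripts to look and compute and a tool call to move; the robot and the scene stay as the last step left them, time stands still between calls to the robot, and variables do not carry over. Pictures are saved under pics/ and viewed, at most 14 in all, crops included, and the job is handed in when it is done.

Besides the shell and the picture viewer there is one more tool, called after "Emit:" by a JSON object that holds its "fn" and its "kwargs", one argument or row to a line. servo_tool: Moves the arm, as the interface text tells. Its arguments: {"type":"object","properties":{"series":{"type":"array","items":{"type":"array"}},"newtons":{"type":"number"}},"required":["series"]}

```bash
mkdir -p pics; python3 - <<'E'
from plant import arm
import cv2,numpy as np
for n in ["top","scene"]:
    c=arm.camera(n); cv2.imwrite(f"pics/{n}0.png",c["frame"]); np.savez(f"{n}0.npz",**c)
    print(n,c["camera_matrix"].tolist(),(-c["R"].T@c["t"]).round(3),c["R"].round(3).tolist())
o=arm.observe();print(o["time"],o["ee_pos"],o["tool_rot"],o["width"])
E
```

```text
top [[438.66110688242657, 0.0, 318.43046703786536], [0.0, 438.66110688242657, 202.2207746091716], [0.0, 0.0, 1.0]] [ 0.35  -0.003  1.198] [[-0.012, -1.0, 0.011], [-0.995, 0.011, -0.1], [0.1, -0.012, -0.995]]
scene [[413.81728946185507, 0.0, 316.85935950272113], [0.0, 413.81728946185507, 203.6975485617604], [0.0, 0.0, 1.0]] [1.091 0.343 0.61 ] [[-0.447, 0.894, -0.02], [0.56, 0.263, -0.786], [-0.698, -0.363, -0.618]]
0.1 [0.17039193 0.49618461 0.23074013] [[-9.45770100e-01  3.24836435e-01 -4.57101824e-04]
 [ 3.24836755e-01  9.45769316e-01 -1.21810568e-03]
 [ 3.66277740e-05 -1.30053140e-03 -9.99999154e-01]] 0.08530078809307101
```

View pics/top0.png

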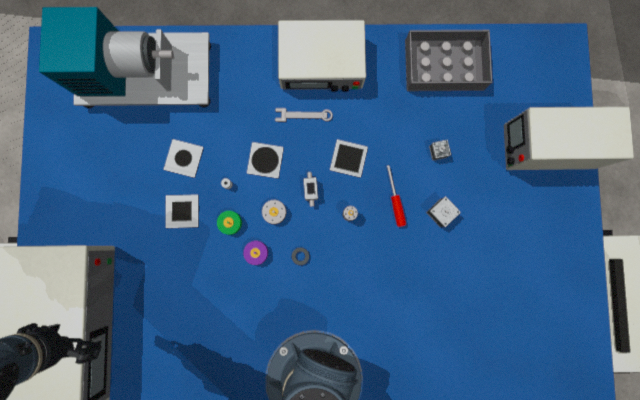

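View pics/scene0.png

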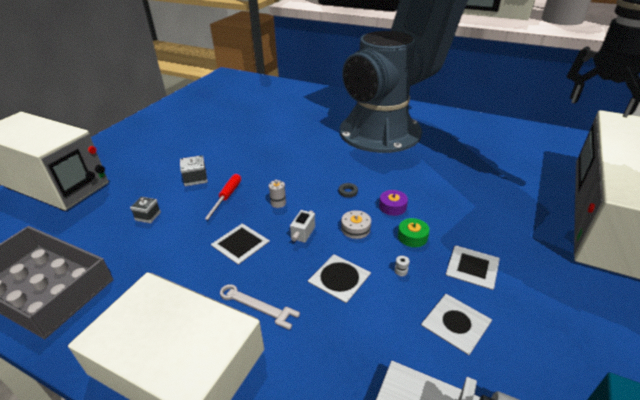

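Top picture, pixels (col, row):
- **Plates:** small round (183,158), large round (265,160), large square (349,158), small square (181,211).
- **Motors:** steel disc (274,212), slim can (351,213), small square (441,149), large square (445,211).
- **Could be taken for round_large:** green (229,222), purple (256,253), the dark ring (300,256). I choose the bare steel disc at (274,212).
- **Could be taken for round_small:** the coupling (227,183), which has no shaft. I choose the can at (351,213).
- **Bystanders:** torque sensor (311,188), coupling (227,183).

```bash
cat > h.py <<'E'
import numpy as np,cv2
def ray(c,uv,z):
    uv=np.atleast_2d(uv).astype(float)
    d=np.c_[uv,np.ones(len(uv))]@np.linalg.inv(c["camera_matrix"]).T@c["R"]
    o=-c["R"].T@c["t"]
    return o+d*((z-o[2])/d[:,2])[:,None]
def pts(c):
    h,w=c["depth"].shape; u,v=np.meshgrid(np.arange(w),np.arange(h))
    p=np.stack([u,v,np.ones_like(u)],-1)*c["depth"][...,None].astype(float)
    return (p@np.linalg.inv(c["camera_matrix"]).T-c["t"])@c["R"]
E
python3 - <<'E'
from h import *
c=np.load("top0.npz"); f=c["frame"]; P=pts(c)
hsv=cv2.cvtColor(f,cv2.COLOR_BGR2HSV)
blue=cv2.inRange(hsv,(100,120,30),(125,255,255))
fg=255-blue
things=dict(sqL=(445,211,.05),sqS=(441,149,.04),rL=(274,212,.028),rS=(351,213,.055),ts=(311,188,.046),co=(227,183,.032),pSL=(349,158,.004),pSS=(181,211,.004),pRL=(265,160,.004),pRS=(183,158,.004),green=(229,222,.028),purple=(256,253,.028))
n,lab,st,cen=cv2.connectedComponentsWithStats(fg,connectivity=4)
for k,(u,v,z) in things.items():
    m=lab==lab[v,u]
    q=P[m]; 
    t=q[abs(q[:,2]-z)<.006]
    cs,_=cv2.findContours(m.astype(np.uint8),cv2.RETR_EXTERNAL,cv2.CHAIN_APPROX_NONE)
    w=ray(c,cs[0][:,0],z)[:,:2]*1000
    r=cv2.minAreaRect(w.astype(np.float32))
    s=f"{k} n{m.sum()} hull c{np.round(r[0],1)} sz{np.round(r[1],1)} a{r[2]:.0f}"
    if len(t)>5:
        r=cv2.minAreaRect((t[:,:2]*1000).astype(np.float32)); s+=f" | depth c{np.round(r[0],1)} sz{np.round(r[1],1)} a{r[2]:.0f} zmed{np.median(t[:,2])*1000:.1f} meanxy{(t[:,:2].mean(0)*1000).round(1)}"
    print(s)
    if k[0]=='p' and k!='purple':
        g=(hsv[...,2]<70)&(np.hypot(*(np.indices(m.shape)-np.array([v,u])[:,None,None]))<20)&m
        cs,_=cv2.findContours(g.astype(np.uint8),cv2.RETR_EXTERNAL,cv2.CHAIN_APPROX_NONE)
        w=ray(c,max(cs,key=len)[:,0],z)[:,:2]*1000; r=cv2.minAreaRect(w.astype(np.float32)); print("   black",np.round(r[0],1),np.round(r[1],1),round(r[2]),g.sum())
cv2.imwrite("pics/crop1.png",cv2.resize(f[130:270,160:470],(775,350),interpolation=cv2.INTER_CUBIC))
E
```

```text
sqL n615 hull c[ 435.3 -345.2] sz[64.5 68.2] a43 | depth c[ 437.1 -350.5] sz[57.8 58.6] a42 zmed49.1 meanxy[ 436.9 -349.9]
sqS n344 hull c[ 605.8 -345.6] sz[48.7 55.2] a10 | depth c[ 607.6 -350.3] sz[42.4 43.6] a10 zmed39.6 meanxy[ 607.2 -349.9]
rL n500 hull c[444.7 103.7] sz[66.5 64. ] a45 | depth c[444.1 103.2] sz[62.1 62.1] a88 zmed27.4 meanxy[443.3 102.9]
rS n191 hull c[436.1 -98.9] sz[38.5 39.9] a26 | depth c[ 437.  -100.5] sz[34.6 34.3] a89 zmed54.1 meanxy[435.9 -99.9]
ts n385 hull c[502.5   3.9] sz[94.  37.2] a4 | depth c[503.2   4.2] sz[54.6 32.8] a5 zmed43.2 meanxy[502.6   4.5]
co n104 hull c[521.5 228.2] sz[29.6 27. ] a89 | depth c[521.7 231.2] sz[22.1 24.6] a0 zmed31.1 meanxy[521.7 231.1]
pSL n1081 hull c[ 592.1 -101.9] sz[91.6 91.8] a76 | depth c[ 593.  -102.4] sz[91.9 92.5] a76 zmed3.1 meanxy[ 591.9 -101.8]
   black [ 592.1 -102. ] [63.8 63.4] 75 520
pSS n1140 hull c[450.6 355. ] sz[91.8 89.7] a1 | depth c[450.9 356.1] sz[92.1 91.6] a1 zmed3.2 meanxy[450.1 355.2]
   black [450.5 356.6] [49.1 48.8] 1 326
pRL n1092 hull c[589.4 129.1] sz[91.5 92.1] a80 | depth c[590.2 129.6] sz[92.1 92.8] a80 zmed3.3 meanxy[589.  129.4]
   black [589.4 129.1] [69.2 66.5] 44 503
pRS n1095 hull c[596.8 353.8] sz[91.7 91.4] a75 | depth c[597.7 355. ] sz[94.  91.3] a75 zmed3.3 meanxy[596.4 354.1]
   black [596.4 355.2] [41.3 39.2] 89 190
green n520 hull c[417.3 221.5] sz[69.1 63.9] a89 | depth c[416.  223.3] sz[61.7 61.5] a89 zmed27.5 meanxy[416.  223.1]
purple n476 hull c[336.4 151.4] sz[62.  62.9] a45 | depth c[335.1 151.8] sz[61.7 61.7] a64 zmed27.0 meanxy[335.4 151.7]
```

View pics/crop1.png

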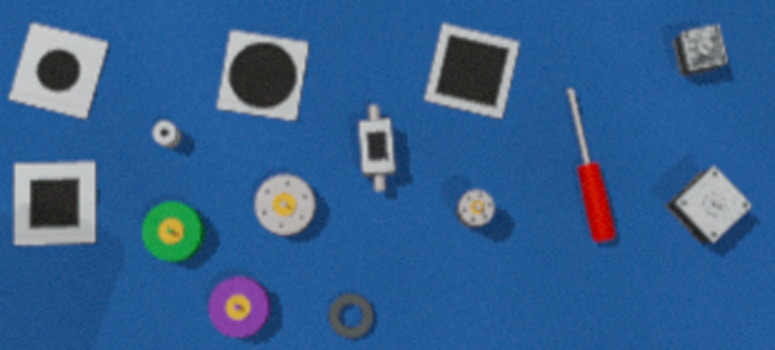

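The crop confirms it. The steel disc with the yellow hub at crop (285,204) is the large round motor, between the green and purple ones. The slim can with its shaft is at (476,208), the coupling without a shaft is at (166,133), and each plate shows its outline clearly. Measured sizes match the given ones. Next I check the equipment boxes for clearance.

```bash
python3 - <<'E'
from h import *
c=np.load("top0.npz"); P=pts(c)
m=(P[...,2]>.07)&(c["depth"]>0)
n,lab,st,cen=cv2.connectedComponentsWithStats(m.astype(np.uint8))
for i in range(1,n):
    if st[i,4]>60:
        q=P[lab==i]; print(st[i],np.percentile(q,[2,98],axis=0).round(3).tolist())
for uv in [(50,270),(30,300),(100,300),(20,255)]: print(uv,P[uv[1],uv[0]].round(3))
E
```

```text
[  39    7  135   87 8577] [[0.757, 0.379, 0.082], [0.912, 0.624, 0.214]]
[ 278   21   88   62 5282] [[0.787, -0.139, 0.077], [0.943, 0.082, 0.092]]
[ 512  107  122   59 6685] [[0.553, -0.776, 0.08], [0.679, -0.529, 0.16]]
[    0   246   105   154 15744] [[0.017, 0.439, 0.081], [0.352, 0.718, 0.535]]
[ 280  349   77   51 3005] [[0.03, -0.084, 0.115], [0.116, 0.066, 0.279]]
(50, 270) [0.302 0.614 0.154]
(30, 300) [0.234 0.655 0.156]
(100, 300) [0.224 0.529 0.084]
(20, 255) [0.338 0.684 0.156]
```

Emit:
{"fn": "servo_tool", "kwargs": {
  "newtons": 80,
  "series": [
    [[2.28,-3.28,-0.5],[0,0,0],1],
    [[2.28,-3.28,-0.5],[0,0,0],1],
    [[2.28,-3.28,-0.9],[0,0,0],1],
    [[2.28,-3.28,-0.9],[0,0,0],1],
    [[2.28,-3.28,-1],[0,0,0],1],
    [[2.28,-3.28,-1],[0,0,0],1],
    [[2.28,-3.28,-1],[0,0,0],1],
    [[2.28,-3.28,-1],[0,0,0],1],
    [[2.28,-3.28,-1],[0,0,0],1],
    [[2.28,-3.28,-1],[0,0,0],1],
    [[2.28,-3.28,-1],[0,0,0],1],
    [[2.28,-3.28,-1],[0,0,0],1],
    [[0,0,0],[0,0,0],1],
    [[0,0,0],[0,0,0],1]
  ]
}}

```text
time: 1.5
ee_pos: [0.4439, 0.1021, 0.1228]
tool_rot: [[-0.945, 0.327, -0.002], [0.327, 0.945, -0.0], [0.001, -0.001, -1.0]]
contact_force: [-0.7, 0.8, -0.3]
width: 0.0857
gripper_force: 0.0
```

Emit:
{"fn": "servo_tool", "kwargs": {
  "series": [
    [[0,0.02,-3],[0,0,0],1],
    [[0,0.02,-3],[0,0,0],1],
    [[0,0.02,-3],[0,0,0],1],
    [[0,0,-2],[0,0,0],1],
    [[0,0,-1],[0,0,0],1],
    [[0,0,-0.5],[0,0,0],1],
    [[0,0,0],[0,0,0],1],
    [[0,0,0],[0,0,0],0.5],
    [[0,0,0],[0,0,0],0.5],
    [[0,0,0],[0,0,0],0.5],
    [[0,0,0],[0,0,0],0.5],
    [[0,0,0],[0,0,0],0.5]
  ]
}}

```text
time: 2.7
ee_pos: [0.4448, 0.1037, -0.0003]
tool_rot: [[-0.946, 0.325, 0.002], [0.325, 0.946, 0.001], [-0.002, 0.001, -1.0]]
contact_force: [-1.9, 0.3, 11.2]
width: 0.0617
gripper_force: 84.8
```

Emit:
{"fn": "servo_tool", "kwargs": {
  "series": [
    [[0,0,0.5],[0,0,0],0.4],
    [[0,0,1.5],[0,0,0],0.4],
    [[0,0,2],[0,0,0],0.4],
    [[0,0,2],[0,0,0],0.4],
    [[0,0,0],[0,0,0],0.4]
  ]
}}

```text
time: 3.2
ee_pos: [0.4457, 0.1038, 0.0606]
tool_rot: [[-0.946, 0.325, 0.004], [0.325, 0.946, 0.001], [-0.004, 0.002, -1.0]]
contact_force: [-0.4, -0.6, -4.4]
width: 0.0619
gripper_force: 88.0
```

```bash
python3 - <<'E'
from plant import arm
import cv2,numpy as np
a=arm.camera("wrist")["frame"];b=arm.camera("scene")["frame"][120:320,220:540]
cv2.imwrite("pics/lift1.png",np.vstack([cv2.resize(a,(480,300)),cv2.resize(b,(480,300))]))
E
```

```text
(no output)
```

View pics/lift1.png

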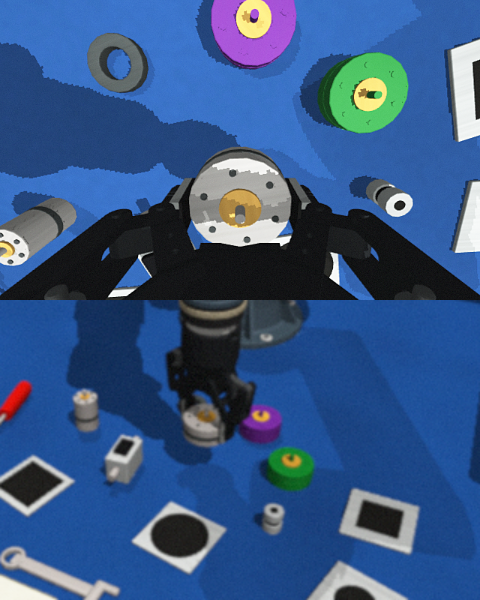

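The steel disc is held level by its rim (wrist view, 240,205), and green, purple, the sensor and the coupling are untouched.

Emit:
{"fn": "servo_tool", "kwargs": {
  "series": [
    [[1.5,0.3,0],[0,0,0],0.4],
    [[2.5,0.45,0],[0,0,0],0.4],
    [[3,0.55,0],[0,0,0],0.4],
    [[3,0.55,0],[0,0,0],0.4],
    [[2.5,0.45,0],[0,0,0],0.4],
    [[1.5,0.3,0],[0,0,0],0.4],
    [[0.5,0,-1],[0,0,0],0.4],
    [[0,0,-1.5],[0,0,0],0.4],
    [[0,0,-1.2],[0,0,0],0.4],
    [[0,0,-0.8],[0,0,0],0.4],
    [[0,0,-0.5],[0,0,0],0.4],
    [[0,0,0],[0,0,0],0.4]
  ]
}}

```text
time: 4.5
ee_pos: [0.5884, 0.1294, 0.0075]
tool_rot: [[-0.946, 0.325, -0.001], [0.325, 0.946, -0.0], [0.001, -0.001, -1.0]]
contact_force: [0.1, -0.6, -3.6]
width: 0.062
gripper_force: 88.0
```

Emit:
{"fn": "servo_tool", "kwargs": {
  "series": [
    [[0.2,0,-0.1],[0,0,0],0.4],
    [[0,0,-0.15],[0,0,0],0.4],
    [[0,0,-0.1],[0,0,0],0.4],
    [[0,0,0],[0,0,0],0.4]
  ]
}}

```text
time: 4.9
ee_pos: [0.5912, 0.1295, 0.0049]
tool_rot: [[-0.946, 0.325, 0.0], [0.325, 0.946, -0.0], [-0.0, 0.0, -1.0]]
contact_force: [0.6, -0.4, -3.8]
width: 0.0619
gripper_force: 88.0
```

Emit:
{"fn": "servo_tool", "kwargs": {
  "series": [
    [[0,0,-0.1],[0,0,0],0.4],
    [[0,0,-0.1],[0,0,0],0.4],
    [[0,0,0],[0,0,0],0.4]
  ]
}}

```text
time: 5.2
ee_pos: [0.5912, 0.1295, 0.0038]
tool_rot: [[-0.946, 0.325, 0.001], [0.325, 0.946, 0.0], [-0.001, 0.0, -1.0]]
contact_force: [-3.2, 0.3, 7.2]
width: 0.062
gripper_force: 89.5
```

Emit:
{"fn": "servo_tool", "kwargs": {
  "series": [
    [[0,0,0],[0,0,0],1],
    [[0,0,0],[0,0,0],1],
    [[0,0,0],[0,0,0],1],
    [[0,0,0],[0,0,0],1],
    [[0,0,1],[0,0,0],1],
    [[0,0,3],[0,0,0],1],
    [[0,0,4],[0,0,0],1],
    [[0,0,4],[0,0,0],1],
    [[-2,-3,0],[0,0,0],1],
    [[-2.5,-3.7,0],[0,0,0],1],
    [[-2.5,-3.7,0],[0,0,0],1],
    [[-2.5,-3.7,0],[0,0,0],1],
    [[-2.5,-3.7,0],[0,0,0],1],
    [[-2,-3,0],[0,0,0],1],
    [[-1.5,-2.15,0],[0,0,0],1],
    [[0,0,0],[0,0,0],1],
    [[0,0,0],[0,0,0],1]
  ]
}}

```text
time: 6.9
ee_pos: [0.4363, -0.1004, 0.1235]
tool_rot: [[-0.945, 0.326, 0.001], [0.326, 0.945, -0.0], [-0.001, 0.0, -1.0]]
contact_force: [-0.4, -0.7, 0.3]
width: 0.0855
gripper_force: 0.0
```

```bash
python3 - <<'E'
from plant import arm
from h import *
c=arm.camera("top");P=pts(c);cv2.imwrite("pics/t1.png",cv2.resize(c["frame"][120:270,150:470],(800,375)))
q=P[130:190,240:300].reshape(-1,3);q=q[abs(q[:,2]-.032)<.006]
r=cv2.minAreaRect((q[:,:2]*1000).astype(np.float32));print(r,np.median(q[:,2]))
E
```

```text
((590.0977172851562, 129.2900390625), (62.37779235839844, 61.21535873413086), 44.497867584228516) 0.031475547382463574
```

View pics/t1.png

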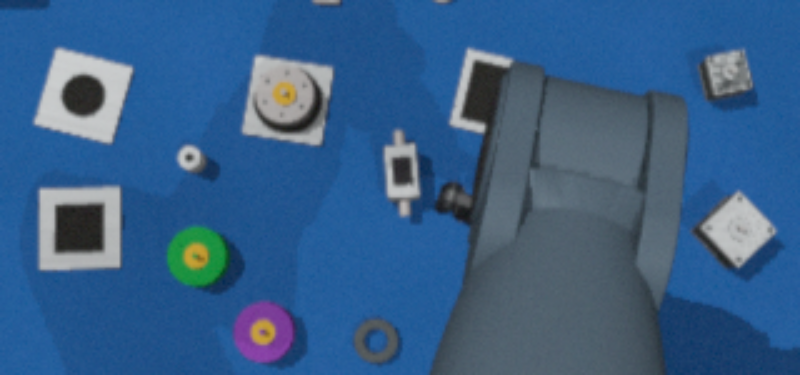

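The disc sits inside its outline (crop 287,95), 1 mm from the plate centre. Next is the slim can.

Emit:
{"fn": "servo_tool", "kwargs": {
  "series": [
    [[0,0,-2],[0,0,0],1],
    [[0,0,-3],[0,0,0],1],
    [[0,0,-3],[0,0,0],1],
    [[0,0,-2],[0,0,0],1],
    [[0,0,-1.3],[0,0,0],1],
    [[0,0,0],[0,0,0],1],
    [[0,0,0],[0,0,0],0.5],
    [[0,0,0],[0,0,0],0.2],
    [[0,0,0],[0,0,0],0.2],
    [[0,0,0],[0,0,0],0.2],
    [[0,0,0],[0,0,0],0.2],
    [[0,0,0],[0,0,0],0.2],
    [[0,0,0],[0,0,0],0.2]
  ]
}}

```text
time: 8.25
ee_pos: [0.4368, -0.1001, 0.0108]
tool_rot: [[-0.946, 0.325, 0.002], [0.325, 0.946, -0.0], [-0.002, 0.0, -1.0]]
contact_force: [-1.5, 0.6, 7.6]
width: 0.0355
gripper_force: 79.0
```

Emit:
{"fn": "servo_tool", "kwargs": {
  "series": [
    [[0,0,0.5],[0,0,0],0.1],
    [[0,0,1.5],[0,0,0],0.1],
    [[0,0,3],[0,0,0],0.1],
    [[0,0,3],[0,0,0],0.1],
    [[0.5,1.4,1],[0,0,0],0.1],
    [[0.83,2.36,0],[0,0,0],0.1],
    [[1.16,3.3,0],[0,0,0],0.1],
    [[1.16,3.3,0],[0,0,0],0.1],
    [[1.16,3.3,0],[0,0,0],0.1],
    [[1.16,3.3,0],[0,0,0],0.1],
    [[1.16,3.3,0],[0,0,0],0.1],
    [[1.16,3.3,0],[0,0,0],0.1],
    [[1.16,3.3,0],[0,0,0],0.1],
    [[1.16,3.3,0],[0,0,0],0.1],
    [[1.16,3.3,0],[0,0,0],0.1],
    [[1.16,3.3,0],[0,0,0],0.1],
    [[1.16,3.3,0],[0,0,0],0.1],
    [[1.06,3.02,0],[0,0,0],0.1],
    [[0.66,1.89,0],[0,0,0],0.1],
    [[0.19,0.49,0],[0,0,0],0.1]
  ]
}}

```text
time: 10.25
ee_pos: [0.5962, 0.3566, 0.0994]
tool_rot: [[-0.946, 0.323, -0.0], [0.323, 0.946, 0.0], [0.0, 0.0, -1.0]]
contact_force: [-0.2, -0.5, -2.5]
width: 0.0352
gripper_force: 80.3
```

Emit:
{"fn": "servo_tool", "kwargs": {
  "series": [
    [[0,0,-1],[0,0,0],0.1],
    [[0,0,-2],[0,0,0],0.1],
    [[0,0,-2],[0,0,0],0.1],
    [[0,0,-1.5],[0,0,0],0.1],
    [[0,0,-0.5],[0,0,0],0.1],
    [[0,0,0],[0,0,0],0.1],
    [[0,0,0],[0,0,0],0.1]
  ]
}}

```text
time: 10.95
ee_pos: [0.5964, 0.3542, 0.0305]
tool_rot: [[-0.946, 0.325, 0.001], [0.325, 0.946, 0.0], [-0.001, 0.0, -1.0]]
contact_force: [-0.3, -0.7, -3.0]
width: 0.0352
gripper_force: 80.3
```

Emit:
{"fn": "servo_tool", "kwargs": {
  "series": [
    [[0,0,-0.5],[0,0,0],0.1],
    [[0,0,-0.4],[0,0,0],0.1],
    [[0,0,-0.3],[0,0,0],0.1],
    [[0,0,-0.2],[0,0,0],0.1],
    [[0,0,-0.1],[0,0,0],0.1],
    [[0,0,-0.1],[0,0,0],0.1],
    [[0,0,0],[0,0,0],0.1]
  ]
}}

```text
time: 11.65
ee_pos: [0.5959, 0.3546, 0.0149]
tool_rot: [[-0.946, 0.325, 0.0], [0.325, 0.946, 0.0], [-0.0, 0.0, -1.0]]
contact_force: [-3.0, -2.8, 7.5]
width: 0.0355
gripper_force: 80.9
```

Emit:
{"fn": "servo_tool", "kwargs": {
  "series": [
    [[0,0,0],[0,0,0],1],
    [[0,0,0],[0,0,0],1],
    [[0,0,0],[0,0,0],1],
    [[0,0,0],[0,0,0],1],
    [[0,0,0],[0,0,0],1],
    [[0,0,0],[0,0,0],1],
    [[0,0,1],[0,0,0],1],
    [[0,0,3],[0,0,0],1],
    [[0,0,4],[0,0,0],1],
    [[0,0,4],[0,0,0],1],
    [[0,0,0],[0,0,0],1]
  ]
}}

```text
time: 12.75
ee_pos: [0.5987, 0.3562, 0.1411]
tool_rot: [[-0.946, 0.325, 0.009], [0.325, 0.946, 0.005], [-0.007, 0.008, -1.0]]
contact_force: [0.5, 1.1, 0.1]
width: 0.0854
gripper_force: 0.0
```

Emit:
{"fn": "servo_tool", "kwargs": {
  "series": [
    [[-0.4,-2,0],[0,0,-1.5],1],
    [[-0.9,-4,0],[0,0,-1.5],1],
    [[-0.9,-4,0],[0,0,-1.5],1],
    [[-0.9,-4,0],[0,0,-1.5],1],
    [[-0.9,-4,0],[0,0,-1.5],1],
    [[-0.9,-4,0],[0,0,-1.5],1],
    [[-0.9,-4,0],[0,0,-1.5],1],
    [[-0.9,-4,0],[0,0,-1.5],1],
    [[-0.9,-4,0],[0,0,-1.5],1],
    [[-0.9,-4,0],[0,0,-1.5],1],
    [[-0.9,-4,0],[0,0,-1.5],1],
    [[-0.9,-4,0],[0,0,-1.5],1],
    [[-0.9,-4,0],[0,0,-1.5],1],
    [[-0.9,-4,0],[0,0,-1.5],1],
    [[-0.9,-4,0],[0,0,-1.5],1],
    [[-0.9,-4,0],[0,0,-1.5],1],
    [[-0.9,-4,0],[0,0,-1.5],1],
    [[-0.7,-4,0],[0,0,-1.5],1],
    [[-0.4,-0.4,0],[0,0,-1],1],
    [[0,0,0],[0,0,0],1]
  ]
}}

```text
time: 14.75
ee_pos: [0.4363, -0.3502, 0.1338]
tool_rot: [[-0.681, 0.733, -0.0], [0.733, 0.681, 0.0], [0.0, -0.0, -1.0]]
contact_force: [0.3, 0.8, -0.5]
width: 0.0852
gripper_force: 0.0
```

```bash
python3 - <<'E'
from plant import arm
from h import *
c=arm.camera("top");P=pts(c);cv2.imwrite("pics/t2.png",cv2.resize(c["frame"][120:270,150:470],(800,375)))
q=P[130:190,155:210].reshape(-1,3);q=q[abs(q[:,2]-.059)<.006]
r=cv2.minAreaRect((q[:,:2]*1000).astype(np.float32));print(r,np.median(q[:,2]))
E
```

```text
((595.2091064453125, 354.1044921875), (36.698978424072266, 35.43825149536133), 43.36540985107422) 0.05801519676800016
```

View pics/t2.png

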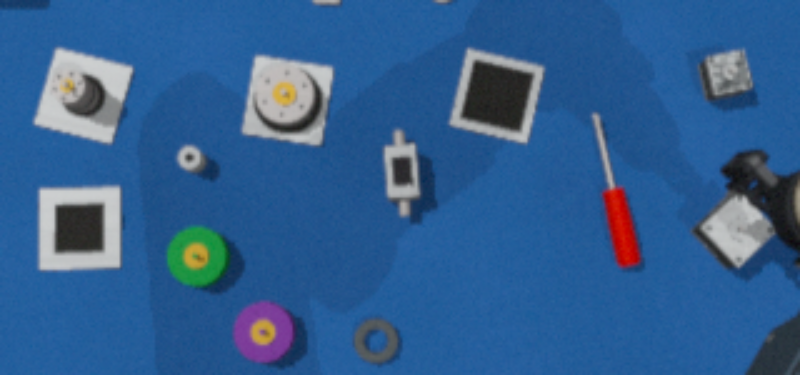

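The slim can stands in its outline (crop 72,90), with its top 1.7 mm from the plate centre. The bystanders haven't moved. The gripper is over the large square motor.

Emit:
{"fn": "servo_tool", "kwargs": {
  "series": [
    [[0,0,-2],[0,0,0],1],
    [[0,0,-3],[0,0,0],1],
    [[0,0,-3],[0,0,0],1],
    [[0,0,-3],[0,0,0],1],
    [[0,0,-1.6],[0,0,0],1],
    [[0,0,0],[0,0,0],1],
    [[0,0,0],[0,0,0],0.5],
    [[0,0,0],[0,0,0],0.4],
    [[0,0,0],[0,0,0],0.4],
    [[0,0,0],[0,0,0],0.4],
    [[0,0,0],[0,0,0],0.4]
  ]
}}

```text
time: 15.9
ee_pos: [0.4382, -0.3497, 0.0095]
tool_rot: [[-0.683, 0.731, 0.002], [0.731, 0.683, -0.001], [-0.003, 0.001, -1.0]]
contact_force: [0.2, 2.5, 6.1]
width: 0.0558
gripper_force: 86.7
```

Emit:
{"fn": "servo_tool", "kwargs": {
  "series": [
    [[0,0,0.5],[0,0,0],0.3],
    [[0,0,1.5],[0,0,0],0.3],
    [[0,0,3],[0,0,0],0.3],
    [[0,0,2],[0,0,0],0.3],
    [[0.7,1.2,0],[0,0,2.5],0.3],
    [[1.3,2.1,0],[0,0,3],0.3],
    [[1.5,2.4,0],[0,0,3],0.3],
    [[1.5,2.4,0],[0,0,3],0.3],
    [[1.5,2.4,0],[0,0,3],0.3],
    [[1.5,2.4,0],[0,0,3],0.3],
    [[1.5,2.4,0],[0,0,3],0.3],
    [[1.5,2.4,0],[0,0,3],0.3],
    [[1.5,2.4,0],[0,0,3],0.3],
    [[1.4,2.3,0],[0,0,3],0.3],
    [[1,1.6,0],[0,0,2],0.3],
    [[0.5,0.77,0],[0,0,1],0.3],
    [[0,0,-1],[0,0,0],0.3],
    [[0,0,-2],[0,0,0],0.3],
    [[0,0,-1.5],[0,0,0],0.3],
    [[0,0,0],[0,0,0],0.3]
  ]
}}

```text
time: 17.9
ee_pos: [0.5884, -0.1024, 0.03]
tool_rot: [[-0.968, 0.251, -0.005], [0.251, 0.968, 0.0], [0.005, -0.001, -1.0]]
contact_force: [-0.4, -0.1, -5.9]
width: 0.0562
gripper_force: 86.2
```

Emit:
{"fn": "servo_tool", "kwargs": {
  "series": [
    [[0.3,0,-0.5],[0,0,0],0.3],
    [[0.1,0,-0.4],[0,0,0],0.3],
    [[0,0,-0.3],[0,0,0],0.3],
    [[0,0,-0.2],[0,0,0],0.3],
    [[0,0,-0.2],[0,0,0],0.3],
    [[0,0,-0.1],[0,0,0],0.3],
    [[0,0,0],[0,0,0],0.3]
  ]
}}

```text
time: 18.6
ee_pos: [0.595, -0.1017, 0.0157]
tool_rot: [[-0.968, 0.25, -0.0], [0.25, 0.968, -0.0], [0.0, -0.0, -1.0]]
contact_force: [0.5, -0.1, -6.2]
width: 0.0561
gripper_force: 86.3
```

Emit:
{"fn": "servo_tool", "kwargs": {
  "series": [
    [[-0.2,0,-0.1],[0,0,0],0.3],
    [[0,0,-0.1],[0,0,0],0.3],
    [[0,0,-0.1],[0,0,0],0.3],
    [[0,0,-0.1],[0,0,0],0.3],
    [[0,0,0],[0,0,0],0.3]
  ]
}}

```text
time: 19.1
ee_pos: [0.5928, -0.1016, 0.0135]
tool_rot: [[-0.968, 0.25, 0.001], [0.25, 0.968, -0.0], [-0.001, -0.0, -1.0]]
contact_force: [-7.3, 1.7, 14.3]
width: 0.0564
gripper_force: 88.6
```

Emit:
{"fn": "servo_tool", "kwargs": {
  "series": [
    [[0,0,0],[0,0,0],1],
    [[0,0,0],[0,0,0],1],
    [[0,0,0],[0,0,0],1],
    [[0,0,0],[0,0,0],1],
    [[0,0,0],[0,0,0],1],
    [[0,0,1],[0,0,0],1],
    [[0,0,3],[0,0,0],1],
    [[0,0,4],[0,0,0],1],
    [[0,0,3],[0,0,0],1],
    [[0,0,0],[0,0,0],1],
    [[0.2,-2.5,0],[0,0,3],1],
    [[0.2,-3.5,0],[0,0,3],1],
    [[0.2,-4,0],[0,0,3],1],
    [[0.2,-4,0],[0,0,3],1],
    [[0.2,-4,0],[0,0,3],1],
    [[0.2,-3.5,0],[0,0,3],1],
    [[0.2,-2.3,0],[0,0,3.5],1],
    [[0,-1,0],[0,0,3],1],
    [[0,0,0],[0,0,0],1],
    [[0,0,0],[0,0,0],1]
  ]
}}

```text
time: 21.1
ee_pos: [0.6068, -0.3493, 0.1215]
tool_rot: [[-0.985, -0.173, -0.001], [-0.173, 0.985, 0.001], [0.001, 0.001, -1.0]]
contact_force: [-0.8, 0.5, -0.8]
width: 0.0858
gripper_force: 0.0
```

```bash
python3 - <<'E'
from plant import arm
from h import *
c=arm.camera("top");P=pts(c);cv2.imwrite("pics/t3.png",cv2.resize(c["frame"][120:270,150:470],(800,375)))
q=P[130:190,325:380].reshape(-1,3);q=q[abs(q[:,2]-.054)<.006]
r=cv2.minAreaRect((q[:,:2]*1000).astype(np.float32));print(r,np.median(q[:,2]))
E
```

```text
((593.0133056640625, -101.49327087402344), (57.44121170043945, 57.48265075683594), 75.25218200683594) 0.053163547140452475
```

View pics/t3.png

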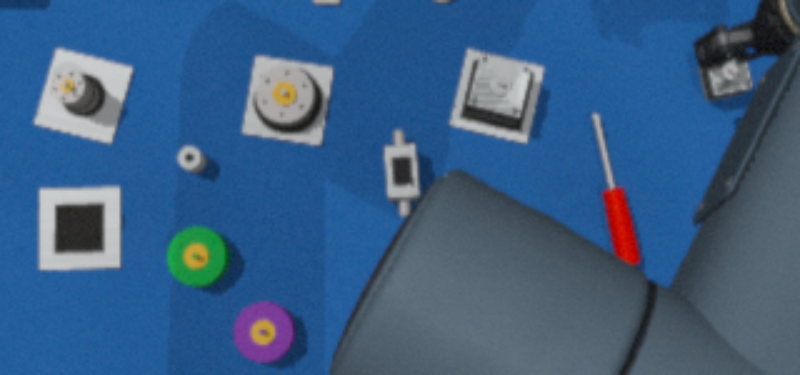

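The large square motor is lined up on its plate (crop 498,90), within 1 mm and 1 degree. Last is the small square motor.

Emit:
{"fn": "servo_tool", "kwargs": {
  "series": [
    [[0,0,-2],[0,0,0],1],
    [[0,0,-3],[0,0,0],1],
    [[0,0,-3],[0,0,0],1],
    [[0,0,-2.2],[0,0,0],1],
    [[0,0,-1.4],[0,0,0],1],
    [[0,0,0],[0,0,0],1],
    [[0,0,0],[0,0,0],0.5],
    [[0,0,0],[0,0,0],0.2],
    [[0,0,0],[0,0,0],0.2],
    [[0,0,0],[0,0,0],0.2],
    [[0,0,0],[0,0,0],0.2],
    [[0,0,0],[0,0,0],0.2]
  ]
}}

```text
time: 22.35
ee_pos: [0.608, -0.3503, 0.0075]
tool_rot: [[-0.985, -0.174, 0.002], [-0.174, 0.985, -0.001], [-0.002, -0.002, -1.0]]
contact_force: [0.4, 0.5, 6.2]
width: 0.041
gripper_force: 82.0
```

Emit:
{"fn": "servo_tool", "kwargs": {
  "series": [
    [[0,0,0.5],[0,0,0],0.1],
    [[0,0,1.5],[0,0,0],0.1],
    [[0,0,3],[0,0,0],0.1],
    [[0,0,3],[0,0,0],0.1],
    [[0,0,1.5],[0,0,0],0.1],
    [[0,0,0.5],[0,0,0],0.1]
  ]
}}

```text
time: 22.95
ee_pos: [0.6079, -0.3502, 0.1082]
tool_rot: [[-0.985, -0.174, 0.003], [-0.174, 0.985, -0.002], [-0.002, -0.002, -1.0]]
contact_force: [-0.7, -0.3, -2.6]
width: 0.041
gripper_force: 81.0
```

Emit:
{"fn": "servo_tool", "kwargs": {
  "series": [
    [[-0.4,1.8,0],[0,0,0],0.1],
    [[-0.6,2.8,0],[0,0,0],0.1],
    [[-0.9,4,0],[0,0,-0.5],0.1],
    [[-0.9,4,0],[0,0,-0.5],0.1],
    [[-0.9,4,0],[0,0,-0.5],0.1],
    [[-0.9,4,0],[0,0,-0.5],0.1],
    [[-0.9,4,0],[0,0,-0.5],0.1],
    [[-0.9,4,0],[0,0,-0.5],0.1],
    [[-0.9,4,0],[0,0,-1],0.1],
    [[-0.9,4,0],[0,0,-1],0.1],
    [[-0.9,4,0],[0,0,-1],0.1],
    [[-0.9,4,0],[0,0,-1],0.1],
    [[-0.9,4,0],[0,0,-1],0.1],
    [[-0.9,4,0],[0,0,-1],0.1],
    [[-0.9,4,0],[0,0,0],0.1],
    [[-0.9,4,0],[0,0,0],0.1],
    [[-0.8,3.8,0],[0,0,0],0.1],
    [[-0.7,3.2,0],[0,0,0],0.1],
    [[-0.5,2,0],[0,0,0],0.1],
    [[-0.2,1,0],[0,0,0],0.1]
  ]
}}

```text
time: 24.95
ee_pos: [0.448, 0.3577, 0.1049]
tool_rot: [[-1.0, -0.02, -0.001], [-0.02, 1.0, -0.001], [0.001, -0.001, -1.0]]
contact_force: [-0.4, -0.6, -2.8]
width: 0.0412
gripper_force: 81.3
```

Emit:
{"fn": "servo_tool", "kwargs": {
  "series": [
    [[0,0,0],[0,0,0],0.1],
    [[0,0,0],[0,0,0],0.1]
  ]
}}

```text
time: 25.15
ee_pos: [0.449, 0.3553, 0.1054]
tool_rot: [[-1.0, -0.018, -0.001], [-0.018, 1.0, -0.001], [0.001, -0.001, -1.0]]
contact_force: [0.8, -0.1, -2.0]
width: 0.0412
gripper_force: 81.3
```

Emit:
{"fn": "servo_tool", "kwargs": {
  "series": [
    [[0.15,0,-1],[0,0,0],0.1],
    [[0,0,-2],[0,0,0],0.1],
    [[0,0,-2],[0,0,0],0.1],
    [[0,0,-2],[0,0,0],0.1],
    [[0,0,-1],[0,0,0],0.1],
    [[0,0,-0.4],[0,0,0],0.1],
    [[0,0,-0.3],[0,0,0],0.1],
    [[0,0,-0.2],[0,0,0],0.1],
    [[0,0,-0.2],[0,0,0],0.1],
    [[0,0,-0.1],[0,0,0],0.1],
    [[0,0,-0.1],[0,0,0],0.1],
    [[0,0,0],[0,0,0],0.1]
  ]
}}

```text
time: 26.35
ee_pos: [0.4506, 0.3564, 0.0129]
tool_rot: [[-1.0, -0.018, 0.0], [-0.018, 1.0, -0.0], [-0.0, -0.0, -1.0]]
contact_force: [0.9, 0.2, -2.0]
width: 0.0407
gripper_force: 81.3
```

Emit:
{"fn": "servo_tool", "kwargs": {
  "series": [
    [[0,0,-0.1],[0,0,0],0.1],
    [[0,0,-0.1],[0,0,0],0.1],
    [[0,0,0],[0,0,0],0.1]
  ]
}}

```text
time: 26.65
ee_pos: [0.4507, 0.3564, 0.0115]
tool_rot: [[-1.0, -0.018, 0.001], [-0.018, 1.0, 0.0], [-0.001, 0.0, -1.0]]
contact_force: [-0.8, -0.8, 5.9]
width: 0.041
gripper_force: 82.2
```

Contact. Release, rise, and move aside towards the base for a clear view.

Emit:
{"fn": "servo_tool", "kwargs": {
  "series": [
    [[0,0,0],[0,0,0],1],
    [[0,0,0],[0,0,0],1],
    [[0,0,0],[0,0,0],1],
    [[0,0,0],[0,0,0],1],
    [[0,0,0],[0,0,0],1],
    [[0,0,1],[0,0,0],1],
    [[0,0,3],[0,0,0],1],
    [[0,0,4],[0,0,0],1],
    [[0,0,4],[0,0,0],1],
    [[0,0,4],[0,0,0],1],
    [[-1,-3,3],[0,0,0],1],
    [[-1,-4,0],[0,0,0],1],
    [[-1,-4,0],[0,0,0],1],
    [[-1,-4,0],[0,0,0],1],
    [[-1,-4,0],[0,0,0],1],
    [[-1,-4,0],[0,0,0],1],
    [[-1,-4,0],[0,0,0],1],
    [[-1,-4,0],[0,0,0],1],
    [[-1,-3,0],[0,0,0],1],
    [[0,0,0],[0,0,0],1]
  ]
}}

```text
time: 28.65
ee_pos: [0.3592, 0.0138, 0.2016]
tool_rot: [[-1.0, -0.015, 0.001], [-0.015, 1.0, -0.001], [-0.001, -0.001, -1.0]]
contact_force: [-0.6, 0.4, -0.9]
width: 0.0852
gripper_force: 0.0
```

```bash
python3 - <<'E'
from plant import arm
from h import *
c=arm.camera("top");P=pts(c);cv2.imwrite("pics/t4.png",cv2.resize(c["frame"][120:270,150:470],(800,375)))
for k,u,v,z,tx,ty in [("sqL",349,158,.054,592.2,-102),("sqS",181,211,.044,450.5,355.8),("rL",265,160,.032,589.5,129.3),("rS",183,158,.059,596.8,354.5),("ts",311,188,.046,503.2,4.2),("co",227,183,.032,521.7,231.2)]:
    d=14 if k=="co" else 22
    q=P[v-d:v+d,u-d:u+d].reshape(-1,3);q=q[abs(q[:,2]-z)<.006]
    r=cv2.minAreaRect((q[:,:2]*1000).astype(np.float32));print(k,np.round(np.array(r[0])-[tx,ty],1),np.round(r[1],1),round(r[2],1),np.median(q[:,2]).round(4))
o=arm.observe();print(o["time"],o["ee_pos"])
E
```

```text
sqL [1.1 0.4] [57.5 58.6] 74.9 0.0533
sqS [0.3 0.2] [40. 42.] 0.1 0.0435
rL [0.5 0. ] [62.  61.4] 44.5 0.0313
rS [-1.7 -0. ] [34.7 35.7] 22.2 0.0584
ts [ 0.6 -0.5] [54.9 32.8] 5.1 0.0434
co [-0.1  0.4] [23.9 22.1] 85.8 0.0313
28.7 [0.3601934  0.01505452 0.20161393]
```

View pics/t4.png

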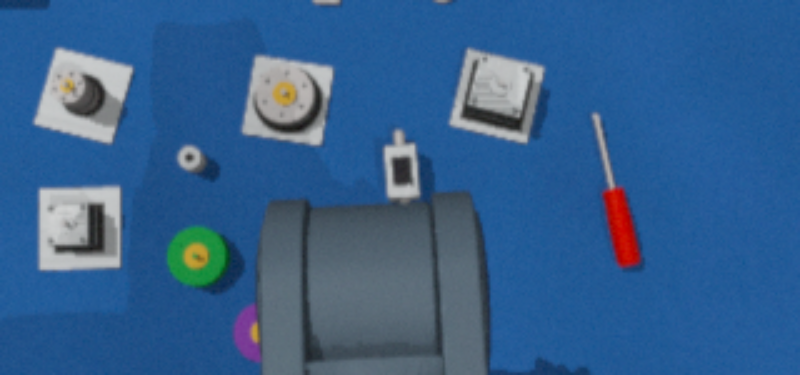

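All four motors stand on their plates within 2 mm of centre and the square ones are aligned: (72,90), (287,95), (498,90) and (75,225). The sensor and coupling are where they were. Handing in.

```bash
python3 -c "
from plant import arm
print(arm.finish_job())"
```

```text
the job is handed in; nothing more can be done
None
```

I handed the job in at about 29 s: all four motors stand upright on their own plates, within about 2 mm of centre and the square ones lined up within about 1 degree. The sensor, coupling and look-alikes were not disturbed, and the hand-in gave no verdict.

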